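Index the gem stage to the red block

TASK

Index the gem stage round to its red block: pull the sprung index pin up out of the plain grey steel block by its black knob, swing the index arm round, and let the pin drop fully home into the hole of the red block, then let go. Feel for the hole rather than forcing it: never wrench the arm round with the pin still in a hole or run it into the side of a block, and never jam the pin down on a block or hard against the wall of a hole. Do not touch the stone waxed up in the middle, and leave the jar, the loupe and the stone tray where they stand.

Things in the scene. Friction and masses are not known exactly. Their poses are not given: they have to be found in the camera images.
- stage: Fixed base of the rotary stage: black disc 244 mm across, flat graduated rim 30 mm above the bench. Origin on the turning axis at bench level; -x points to the grey block (towards the robot at yaw 0), z up. On the rim stand three index blocks, tops 44 mm above the bench, each with a vertical through hole 11.5 mm wide, 95 mm from the axis, in a flat-topped steel piece 26 mm radial, 46 (grey) or 60 mm (red, blue) along the rim.
- zero_block: The plain steel-grey index block without paint, fixed on the stage, where the pin sits at the start. Origin on the stage's turning axis at bench level (NOT at the block): block and hole lie 95 mm out along this frame's -x axis.
- red_block: The red index block, 14 mm high, 84 mm along the rim, clamped 0.82 to 1.35 rad anticlockwise (seen from above) of the grey one. Origin on the turning axis at bench level (NOT at the block): its middle is 95 mm out along this frame's -x axis. Its holed steel slide is set by a fine-adjusting screw, so the hole lies up to 10 mm to either side of the middle along the rim: no reading tells; the slide itself stays put.
- red_block_mid (a point): Middle of the red block at the height of its top (44 mm above the bench), 95 mm from the turning axis. The hole is NOT always here: it lies up to 10 mm to either side along the rim.
- blue_block: The blue index block, not wanted today: same build, clamped 0.82 to 1.35 rad clockwise of the grey one. Origin on the turning axis, the block 95 mm out along this frame's -x axis.
- index_arm (a joint): Angle (rad) of the turntable with its aluminium index arm: 0 in the grey block, grows anticlockwise seen from above, range -1.6 to 1.6. About 2 N at the knob turns it, 5 to 8 N while the pin rides on a block; it stays where it is left. Arm: flat bar 26 mm wide out to 131 mm from the axis, top 65.5 mm above the bench; a sleeve 21 mm across stands on it under the knob, up to 76.5 mm.
- index_pin (a joint): Height (m) of the index pin with its knob: 0 fully home, 0.016 top stop. A spring pushes it down: 4 N at home, 8 N at the top. 10 mm rod with a square-cut end, 95 mm from the turning axis; home, its end is 10 mm deep in the hole, so it must rise more than 10 mm to pass over blocks. Resting on top of a block it reads 0.010. Between blocks nothing holds it up: it goes down to 0, clear of the rim.
- knob (a point): Centre of the black knurled pull knob, straight above the index pin and fixed to it: upright cylinder 28 mm across and 29 mm high. With the pin home its centre is 93 mm above the bench (underside 78.5, top 107.5 mm). Grip it from above by its sides.
- stone: Amber stone, 18 mm across, waxed on a brass stick in the collet at the centre of the turntable; fragile; top 113 mm above the bench. The collet is 48 mm across, up to 79 mm high. Origin on the turning axis at bench level; turns with the arm.
- gem_jar_mid (a point): Centre of a small closed glass jar, 38 mm across and 48 mm high, loose on the bench beyond the stage. Bystander.
- loupe_mid (a point): Centre of a folding loupe lying on the bench beside the stage, about 65 x 25 x 16 mm. Bystander.
- stone_tray_mid (a point): Centre of a dark open tray with three compartments, 70 x 90 x 18 mm, loose on the bench beyond the stage. Bystander.

How it is judged:
By the outcome, as a careful person would: the job done as asked, in the order asked, and still so for the second after the job is handed in, with the robot touching nothing.
It also fails if it takes over 51 s, if anything falls off the work surface, if the arm or the gripper's body presses on something with over 40 N, if the wrist force passes 120 N, or if a joint passes its speed limit or range.

ROBOT

A 6-joint arm with a two-finger parallel gripper is mounted at the origin on the work surface. World frame = base frame: x ahead of the robot, y to its left, z up, the work surface at z = 0. Lengths are in m, angles in degrees, forces in N, time in s.
With the tool pointing down it reaches from about 0.375 to 0.75 m from the base axis. Payload 9 kg.
Tool frame: the origin (TCP) lies where the fingers leave the gripper's body, on its centre line; the fingertips stand 73 mm ahead of it and the grasp point (between the pads) lies 54 mm ahead of it (robot.tip_reach is the distance from the TCP to the fingertips, in m); z points along the fingers, y is the direction in which the jaws open and shut (so a half turn about z gives the same grasp; the last joint's range is limited). The gripper opens to 85 mm and grips with 20 to 120 N. Pads are 22 mm wide; open, the fingers measure 114 mm over their backs; the gripper's body (76 mm by 85 mm) begins 54 mm behind the grasp point. The pads swing forward as they close: fully open they stand 13 mm farther back than shut.
Start: joints at [-84.322, 5.964, 5.575, 89.605, 0, 77.527], TCP at [0.187, -0.57, 0.304] pointing down, gripper open.
Joint ranges: [-171.21, 171.21], [-48.23, 106.86], [-62.78, 66.21], [-105.2, 120.99], [-86.42, 89.51], [-180, 180]. Speed limits (degrees/s): [127.2, 127.2, 147.25, 180, 180, 180].

INTERFACE

Orientations are given as [roll, pitch, yaw] about the fixed x, y, z axes, in that order (R = Rz(yaw) Ry(pitch) Rx(roll)).
In Python, from plant import robot gives the robot as it stands. Calls block until the motion is done:
- robot.move_pose(position, orientation): joint-space move of the TCP to a pose.
- robot.line_to(position, vel=0.15, rotation=None, guard=None): straight line of the TCP; rotation=None keeps the orientation; vel is the mean speed in m/s. With guard (N) it stops when the force on the tool has changed by that much, and returns True; else False.
- robot.goto_joints(angles): joint-space move.
- robot.set_gripper(opening): finger opening in m; the grip force is fixed at half the most; returns when the fingers have stopped.
- robot.pause(seconds).
- robot.ik(position, orientation): joint angles nearest the present ones, or None.
- robot.observe(): the state.
- robot.grab_frame(name): name is "side" or "top"; returns the picture (480x640x3 uint8, blue, green, red); there is no depth.
- robot.get_calibration(name): a dict with "vertical_fov" (degrees; the focal length in pixels is half the picture's height over the tangent of half this angle, whatever the lens; pixels are square), "cx", "cy" (the principal point, pixels), "rvec" (rotation vector, rad) and "tvec" (3), from world to camera coordinates, as OpenCV has them. Camera axes: x right, y down, z forward; pixel columns grow to the right and rows downward; lengths in m; the calibration is good to about 2 mm. A picture is of the moment at which its call begins. get_calibration takes no time and is no camera call.
A pose or a line that the arm cannot do raises robot.IKError and nothing moves.
- robot.job_done(): hands the job in, once; it reports no verdict.
The state is a dict: "time": time; "q": joint angles; "qvel": joint speeds; "joint_torque": joint torques, N m; "tool_pos": TCP position; "tcp_rot": TCP orientation; "ft_force": force on the tool from outside, world axes, zero at the start; "torque": the same for the moment, N m; "gripper_width": finger opening in m.
Only numpy, scipy, OpenCV 4.12 (cv2) and the standard library are available. Lean on these libraries where they do the work, as an engineer would, in place of code of your own. Each camera call takes 0.05 s, during which the arm holds its last target.

## Working session

There is one attempt and no reset: what is moved stays moved. The work goes in short steps, each a Python script; the robot and the scene stay as the last script left them, time stands still between calls to the robot, and variables do not carry over. Pictures are saved under pics/ and viewed, and the job is handed in when it is done.

```bash
ls; mkdir -p pics
python3 - <<'E'
from plant import robot
import cv2
for n in("top","side"):
    im=robot.grab_frame(n); cv2.imwrite(f"pics/{n}0.png",im); print(n,robot.get_calibration(n))
o=robot.observe(); print(o)
E
```

```text
pics
top {'vertical_fov': 48.72967274400158, 'cx': 321.3231587963717, 'cy': 237.80910544111288, 'rvec': array([ 2.10935519, -2.16694898,  0.10736869]), 'tvec': array([0.0626601 , 0.63074102, 0.85482888])}
side {'vertical_fov': 46.09223671439655, 'cx': 328.99737061558153, 'cy': 242.2532325405105, 'rvec': array([ 0.69870808, -2.37160409,  1.39529553]), 'tvec': array([0.54625132, 0.22320095, 0.82863024])}
{'time': 0.1, 'q': array([-8.43223848e+01,  5.99505579e+00,  5.53209437e+00,  8.96033835e+01,
       -7.61956766e-04,  7.75266860e+01]), 'qvel': array([ 0.04956132, -0.03890199,  0.13206588,  0.06549957,  0.09461727,
        0.00706409]), 'joint_torque': array([ 6.51939146e-03, -5.58205032e+01,  5.04721177e+01,  1.28743492e-02,
       -2.20333523e-04, -1.09177469e-05]), 'tool_pos': array([ 0.18689801, -0.56993478,  0.30320703]), 'tcp_rot': array([-1.79935056e+02, -1.35855226e-02,  1.81509220e+01]), 'ft_force': array([ 0.65294468,  0.14829779, -0.19282033]), 'torque': array([-0.01662829, -0.01428681,  0.01565591]), 'gripper_width': 0.08543550516474281}
```

View pics/top0.png

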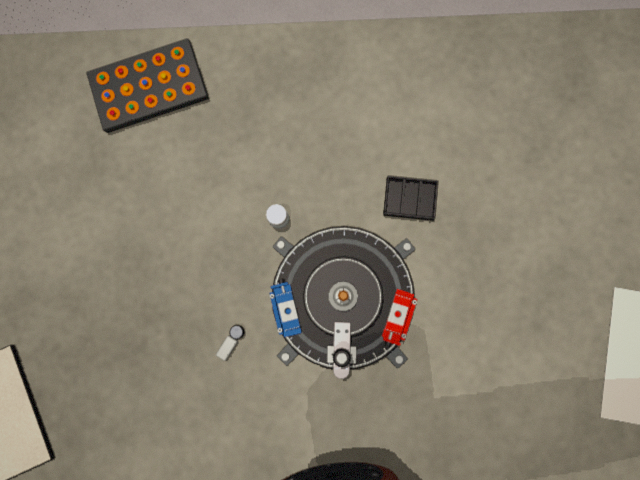

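View pics/side0.png

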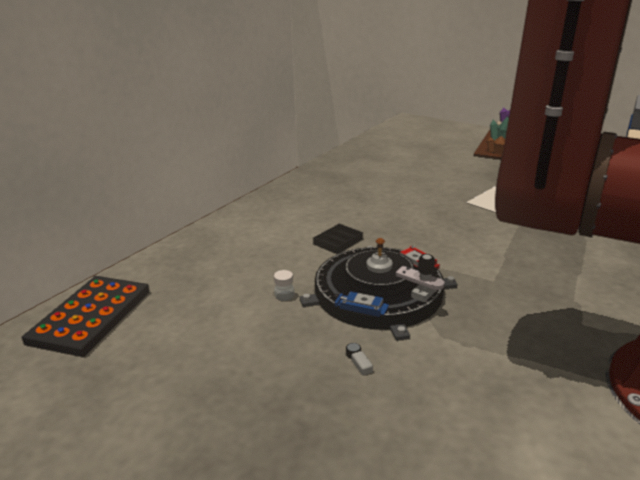

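The top view shows the stage centre at about (343,297), the knob at (342,358), the red block at (400,318) and the blue block at (287,310). The jar is at (277,214), the tray at (411,198) and the loupe at (231,341). I'll zoom in and measure.

```bash
cat > h.py <<'E'
import numpy as np, cv2
from plant import robot
def cam(n):
    c=robot.get_calibration(n); f=240/np.tan(np.radians(c["vertical_fov"]/2))
    K=np.array([[f,0,c["cx"]],[0,f,c["cy"]],[0,0,1]]); R=cv2.Rodrigues(c["rvec"])[0]; return K,R,np.array(c["tvec"]).ravel()
def ray(n,uv,z):
    K,R,t=cam(n); d=R.T@np.linalg.inv(K)@np.array([uv[0],uv[1],1.]); o=-R.T@t
    return o+d*(z-o[2])/d[2]
def proj(n,p):
    K,R,t=cam(n); q=K@(R@np.array(p)+t); return q[:2]/q[2]
E
python3 - <<'E'
from h import *
im=cv2.imread("pics/top0.png"); 
cv2.imwrite("pics/top0z.png",cv2.resize(im[220:385,260:430],None,fx=3.5,fy=3.5,interpolation=cv2.INTER_CUBIC))
hsv=cv2.cvtColor(im,cv2.COLOR_BGR2HSV)
roi=np.zeros(im.shape[:2],np.uint8); roi[220:385,262:425]=255
def blob(lo,hi,k=1):
    m=cv2.inRange(hsv,lo,hi)&roi; n,l,s,c=cv2.connectedComponentsWithStats(m)
    for i in np.argsort(-s[1:,4])[:k]+1: print(s[i],c[i])
    return m
print("red");mr=blob((0,150,90),(8,255,255),3); print("blue");mb=blob((100,120,60),(125,255,255),2); print("amber");blob((10,120,80),(25,255,255),2)
for n,m in(("r",mr),("b",mb)):
    c=max(cv2.findContours(m,0,2)[0],key=cv2.contourArea); r=cv2.minAreaRect(c); print(n,r,ray("top",r[0],.044))
# disc: dark mask outline
m=cv2.inRange(hsv,(0,0,0),(180,120,62))&roi
m=cv2.morphologyEx(m,cv2.MORPH_OPEN,np.ones((3,3)))
c=max(cv2.findContours(m|mr|mb,0,2)[0],key=cv2.contourArea); h=cv2.convexHull(c); print(cv2.fitEllipse(h),cv2.minEnclosingCircle(h))
cc=cv2.fitEllipse(h)[0]; print("c030",ray("top",cc,.03),"stone",ray("top",(343.5,296),.113),"knob",ray("top",(342,358),.1075))
E
```

```text
red
[382 289  35  57 761] [399.65965834 317.80026281]
[395 311   6   6  27] [397.25925926 313.59259259]
blue
[271 282  31  55 652] [283.80214724 309.64877301]
[286 309   4   5  18] [287.5        310.77777778]
amber
[338 290  10  11  79] [342.88607595 295.26582278]
r ((399.17303466796875, 317.2621765136719), (23.22627830505371, 54.19464874267578), 17.592424392700195) [ 0.49608082 -0.07957658  0.044     ]
b ((284.2655944824219, 309.28887939453125), (53.14926528930664, 22.22648811340332), 76.29303741455078) [0.51380325 0.1102825  0.044     ]
((382.5435485839844, 325.8835754394531), (48.7331428527832, 86.57637023925781), 36.68283462524414) ((385.0, 328.5), 44.43263244628906)
c030 [ 0.4822066  -0.05279192  0.03      ] stone [0.53176858 0.01172188 0.113     ] knob [0.43816096 0.01678931 0.1075    ]
```

View pics/top0z.png

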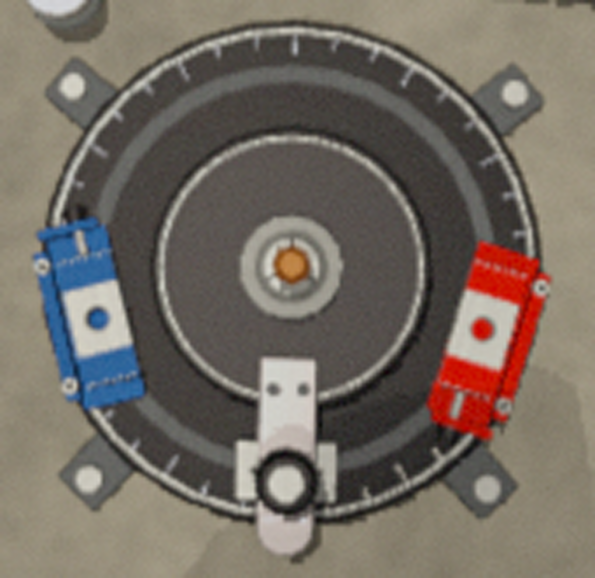

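Run:
```python
from h import *
from scipy.optimize import least_squares
for n in("top","side"):
    K,R,t=cam(n); print(n,"cam pos",-R.T@t)
im=cv2.imread("pics/top0.png"); g=cv2.GaussianBlur(cv2.cvtColor(im,cv2.COLOR_BGR2GRAY),(3,3),0).astype(np.float32)
C=np.array(ray("top",(343,297),.03)); pts=[]
for a in np.radians(np.arange(0,360,2)):
    rs=np.arange(.112,.132,.0003); uv=np.array([proj("top",C+[r*np.cos(a),r*np.sin(a),0]) for r in rs]).astype(np.float32)
    v=cv2.remap(g,uv[:,:1],uv[:,1:],1).ravel(); s=np.gradient(cv2.GaussianBlur(v[:,None],(1,9),0).ravel()); i=s.argmax()
    if s[i]>.8: pts.append(C[:2]+rs[i]*np.array([np.cos(a),np.sin(a)]))
pts=np.array(pts); f=lambda p:np.hypot(*(pts-p[:2]).T)-p[2]
r=least_squares(f,[C[0],C[1],.122],loss="soft_l1",f_scale=.001); A=r.x; print("axis/rad",A,len(pts),np.median(abs(f(A))))
def ang(p): return np.arctan2(p[1]-A[1],p[0]-A[0])
hsv=cv2.cvtColor(im,cv2.COLOR_BGR2HSV)
m=cv2.inRange(hsv,(0,150,90),(8,255,255)); m[:,:375]=0;m[:,425:]=0;m[:285]=0;m[350:]=0
h=cv2.convexHull(np.vstack([c for c in cv2.findContours(m,0,2)[0] if cv2.contourArea(c)>15])); rr=cv2.minAreaRect(h); print(rr,[proj("top",(0,0,0)) is None])
print("corners",[ (np.hypot(*(q[:2]-A[:2])),np.degrees(ang(q))) for q in [ray("top",b,.044) for b in cv2.boxPoints(rr)]])
for nm,uv,z in(("redmid",rr[0],.044),("reddot",(397.26,313.59),.044),("knob?",(342,358),.1075),("stone",(342.9,295.3),.11)):
    p=ray("top",uv,z); print(nm,p,np.hypot(*(p[:2]-A[:2])),np.degrees(ang(p)))
# white slide centre
w=cv2.inRange(hsv,(0,0,150),(180,60,255)); 
n,l,s,c=cv2.connectedComponentsWithStats(w)
for i in range(1,n):
    if s[i,4]>25 and 262<c[i][0]<425 and 225<c[i][1]<385: p=ray("top",c[i],.044); print(s[i],c[i],p,np.hypot(*(p[:2]-A[:2])),np.degrees(ang(p)))
cv2.imwrite("pics/kn.png",cv2.resize(im[315:385,305:420],None,fx=6.5,fy=6.5,interpolation=cv2.INTER_CUBIC))
sd=cv2.imread("pics/side0.png"); cv2.imwrite("pics/sz.png",cv2.resize(sd[225:325,300:470],None,fx=4.7,fy=4.7,interpolation=cv2.INTER_CUBIC))
```

```text
top cam pos [0.51382552 0.01894352 0.93172819]
side cam pos [0.111514   0.81233118 0.60209627]Traceback (most recent call last):
  File "<stdin>", line 8, in <module>
  File "h.py", line 10, in proj
    K,R,t=cam(n); q=K@(R@np.array(p)+t); return q[:2]/q[2]
          ~~~^^^
  File "h.py", line 4, in cam
    c=robot.get_calibration(n); f=240/np.tan(np.radians(c["vertical_fov"]/2))
ValueError: time passes only in moves, steps and waits
```

Too many calibration calls; I'll cache the values to a file.

```bash
python3 - <<'E'
import pickle
from plant import robot
pickle.dump({n:robot.get_calibration(n) for n in("top","side")},open("cal.pkl","wb")); print(robot.observe()["time"])
E
sed -i 's/c=robot.get_calibration(n);/c=CAL[n];/; 1a import pickle\nCAL=pickle.load(open("cal.pkl","rb")) ' h.py
cat > meas.py <<'E'
from h import *
from scipy.optimize import least_squares
im=cv2.imread("pics/top0.png"); g=cv2.GaussianBlur(cv2.cvtColor(im,cv2.COLOR_BGR2GRAY),(3,3),0).astype(np.float32)
C=np.array(ray("top",(343,297),.03)); pts=[]
for a in np.radians(np.arange(0,360,2)):
    rs=np.arange(.112,.132,.0003); uv=np.array([proj("top",C+[r*np.cos(a),r*np.sin(a),0]) for r in rs]).astype(np.float32)
    v=cv2.remap(g,uv[:,:1],uv[:,1:],1).ravel(); s=np.gradient(cv2.GaussianBlur(v[:,None],(1,9),0).ravel()); i=s.argmax()
    if s[i]>.8: pts.append(C[:2]+rs[i]*np.array([np.cos(a),np.sin(a)]))
pts=np.array(pts); f=lambda p:np.hypot(*(pts-p[:2]).T)-p[2]
r=least_squares(f,[C[0],C[1],.122],loss="soft_l1",f_scale=.001); A=r.x; print("axis/rad",A,len(pts),np.median(abs(f(A))))
def ang(p): return np.arctan2(p[1]-A[1],p[0]-A[0])
hsv=cv2.cvtColor(im,cv2.COLOR_BGR2HSV)
m=cv2.inRange(hsv,(0,150,90),(8,255,255)); m[:,:375]=0;m[:,425:]=0;m[:285]=0;m[350:]=0
h=cv2.convexHull(np.vstack([c for c in cv2.findContours(m,0,2)[0] if cv2.contourArea(c)>15])); rr=cv2.minAreaRect(h); print(rr)
print("corners",[ (np.hypot(*(q[:2]-A[:2])),np.degrees(ang(q))) for q in [ray("top",b,.044) for b in cv2.boxPoints(rr)]])
for nm,uv,z in(("redmid",rr[0],.044),("reddot",(397.26,313.59),.044),("knob?",(342,358),.1075),("stone",(342.9,295.3),.11)):
    p=ray("top",uv,z); print(nm,p,np.hypot(*(p[:2]-A[:2])),np.degrees(ang(p)))
w=cv2.inRange(hsv,(0,0,150),(180,60,255)); 
n,l,s,c=cv2.connectedComponentsWithStats(w)
for i in range(1,n):
    if s[i,4]>25 and 262<c[i][0]<425 and 225<c[i][1]<385: p=ray("top",c[i],.044); print(s[i],c[i],p,np.hypot(*(p[:2]-A[:2])),np.degrees(ang(p)))
cv2.imwrite("pics/kn.png",cv2.resize(im[280:385,305:425],None,fx=5.7,fy=5.7,interpolation=cv2.INTER_CUBIC))
sd=cv2.imread("pics/side0.png"); cv2.imwrite("pics/sz.png",cv2.resize(sd[225:325,300:470],None,fx=4.7,fy=4.7,interpolation=cv2.INTER_CUBIC))
E
python3 meas.py
```

```text
0.1
axis/rad [0.53068253 0.01189689 0.1163033 ] 180 0.002986863637389363
((399.17303466796875, 317.2621765136719), (23.22627830505371, 54.19464874267578), 17.592424392700195)
corners [(np.float64(0.09121398080419604), np.float64(-140.20248413654562)), (np.float64(0.0898781610381528), np.float64(-81.22771068157937)), (np.float64(0.12485069259215953), np.float64(-89.45857367611013)), (np.float64(0.12493804752775325), np.float64(-131.14676841887248))]
redmid [ 0.49608082 -0.07957658  0.044     ] 0.09779915205888656 -110.72014494654978
reddot [ 0.50215062 -0.07669505  0.044     ] 0.0930731019252691 -107.85166771604943
knob? [0.43816096 0.01678931 0.1075    ] 0.09265083311055652 176.97309086797534
stone [0.53292973 0.0125864  0.11      ] 0.0023506096201219855 17.057583485383706
[264 229  11  19  55] [269.07272727 240.65454545] [0.62972824 0.13430947 0.044     ] 0.15746394098289607 51.02319735778902
[275 228 135  56 267] [338.69662921 245.86516854] [0.61746372 0.01666076 0.044     ] 0.0869118501331192 3.1421055458394167
[277 241   7   7  41] [280.24390244 244.        ] [0.62347083 0.115404
[... 1339 characters left out ...]
 [0.43862744 0.07220227 0.044     ] 0.11004942961278831 146.77115178977934
[351 347   5  16  56] [353.26785714 352.55357143] [ 0.44067697 -0.00210375  0.044     ] 0.09108796819866925 -171.15832498818665
[282 353   7   8  45] [284.93333333 356.44444444] [0.43687266 0.11037633 0.044     ] 0.13600916103670238 133.6088967616753
[337 353  10  11  81] [341.27160494 357.86419753] [0.43257545 0.01780989 0.044     ] 0.09828510611323832 176.55090399998974
[396 356   7   7  37] [398.7027027  359.13513514] [ 0.42851023 -0.07584152  0.044     ] 0.1346744519811699 -139.34632700124936
[333 363  16  16 147] [340.23129252 371.48979592] [0.41081408 0.02015545 0.044     ] 0.12015260915218921 176.05873084100526
```

View pics/kn.png

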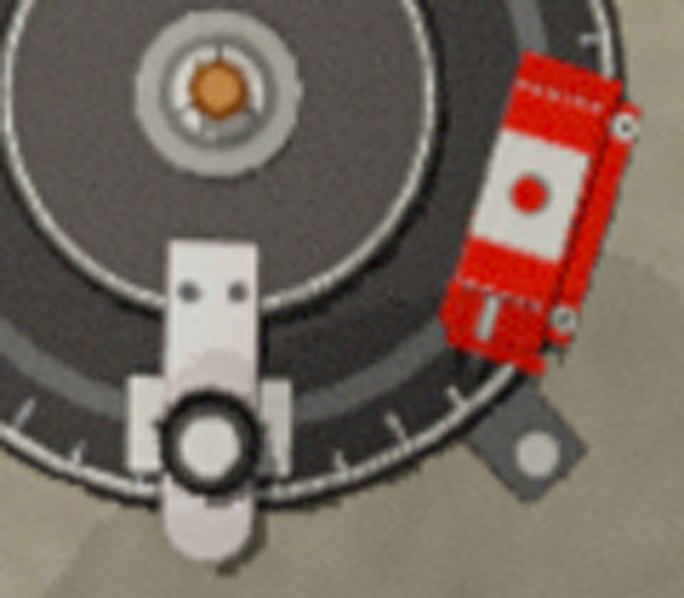

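View pics/sz.png

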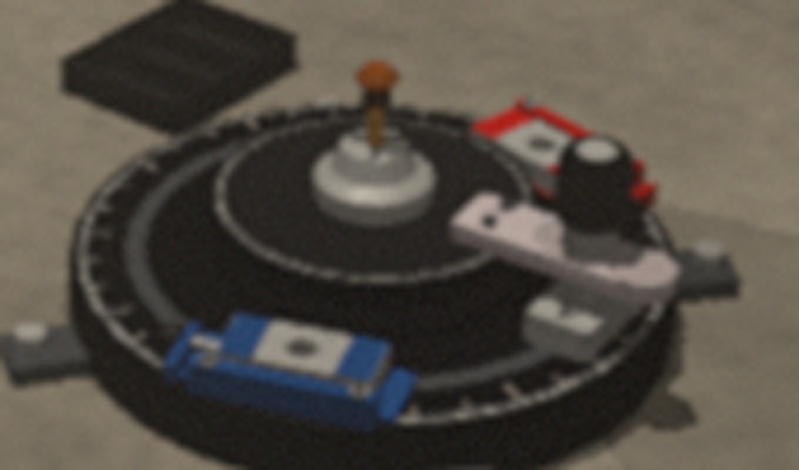

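The zooms show the visible red hole at about (397.4,313.6), the knob top at (341.3,357.9), and the stone above the centre. Next I'll refine the axis from the outer edge and cross-check the knob from both views.

```bash
cat > m2.py <<'E'
from h import *
from scipy.optimize import least_squares
im=cv2.imread("pics/top0.png"); g=cv2.GaussianBlur(cv2.cvtColor(im,cv2.COLOR_BGR2GRAY),(3,3),0).astype(np.float32)
C=np.array(ray("top",(343.5,297),.03)); 
for it in range(3):
  pts=[]
  for a in np.radians(np.arange(0,360,2)):
    rs=np.arange(.1185,.128,.0003); uv=np.array([proj("top",C+[r*np.cos(a),r*np.sin(a),0]) for r in rs]).astype(np.float32)
    v=cv2.remap(g,uv[:,:1],uv[:,1:],1).ravel(); s=np.gradient(cv2.GaussianBlur(v[:,None],(1,5),0).ravel()); i=s.argmax()
    if s[i]>.8 and 1<i<len(rs)-2: pts.append(C[:2]+rs[i]*np.array([np.cos(a),np.sin(a)]))
  pts=np.array(pts); f=lambda p:np.hypot(*(pts-p[:2]).T)-p[2]
  r=least_squares(f,[C[0],C[1],.122],loss="soft_l1",f_scale=.0005); A=r.x; print("axis/rad",A,len(pts),np.median(abs(f(A)))); C[:2]=A[:2]
def tri(uvt,uvs):
    M=[];b=[]
    for n,uv in(("top",uvt),("side",uvs)):
        K,R,t=cam(n); o=-R.T@t; d=R.T@np.linalg.inv(K)@np.array([*uv,1.]); d/=np.linalg.norm(d); P=np.eye(3)-np.outer(d,d); M.append(P); b.append(P@o)
    return np.linalg.lstsq(np.vstack(M),np.hstack(b),rcond=None)[0]
sk=(300+598/4.7,225+150/4.7); ss=(300+376/4.7,225+75/4.7)
print("knob tri",tri((341.27,357.86),sk)," side-only",ray("side",sk,.1075),"top-only",ray("top",(341.27,357.86),.1075))
print("stone tri",tri((342.9,295.3),ss),ray("side",ss,.108),ray("top",(342.9,295.3),.113))
print("blue hole side/top",ray("side",(300+303/4.7,225+347/4.7),.044),ray("top",(287.4,310.7),.044))
print("red hole side/top",ray("side",(300+543/4.7,225+145/4.7),.044),ray("top",(397.4,313.6),.044))
E
python3 m2.py
```

```text
axis/rad [0.5330422  0.01249759 0.12181224] 175 0.0003285057334513758
axis/rad [0.5330654  0.01256756 0.12180763] 177 0.0003468587449999838
axis/rad [0.5330744  0.01255278 0.12179671] 178 0.00031200175211476555
knob tri [0.43762189 0.01757847 0.10646538]  side-only [0.43631167 0.01882577 0.1075    ] top-only [0.43839365 0.01789324 0.1075    ]
stone tri [0.53279216 0.01247692 0.1080318 ] [0.532633   0.01233686 0.108     ] [0.53285999 0.01260961 0.113     ]
blue hole side/top [0.50952146 0.10615352 0.044     ] [0.51134747 0.1050897  0.044     ]
red hole side/top [ 0.4990811  -0.07473129  0.044     ] [ 0.50212866 -0.07692452  0.044     ]
```

```bash
cat >> h.py <<'E'
A=np.array([.5331,.01255]); PHI0=176.8; RK=.095
def st(tag=""):
    o=robot.observe(); f=np.array(o["ft_force"]); p=np.array(o["tool_pos"]); phi=np.degrees(np.arctan2(p[1]-A[1],p[0]-A[0]))%360
    er=np.array([np.cos(np.radians(phi)),np.sin(np.radians(phi))]); et=np.array([-er[1],er[0]])
    print(tag,"t%.2f"%o["time"],"p",p.round(4),"r%.4f"%np.hypot(*(p[:2]-A)),"th%.2f"%(phi-PHI0),"Fr%.1f Ft%.1f Fz%.1f"%(f[:2]@er,f[:2]@et,f[2]),"Mz%.2f"%o["torque"][2],"g%.4f"%o["gripper_width"],"yaw%.1f"%o["tcp_rot"][2],flush=True)
    return o,f[:2]@er,f[:2]@et,f[2]
def pose(th,z,r=RK):
    a=np.radians(PHI0+th); return [A[0]+r*np.cos(a),A[1]+r*np.sin(a),z],[180,0,86.8+th]
E
python3 - <<'E'
from h import *
p,o=pose(0,.25); print(robot.ik(p,o), robot.ik(*pose(74,.16)))
robot.set_gripper(.052)
robot.move_pose(p,o); st("above")
robot.line_to(pose(0,.148)[0],vel=.12,guard=8); st("down")
robot.set_gripper(.032); st("near")
for n in("top","side"): cv2.imwrite(f"pics/{n}1.png",robot.grab_frame(n)[200:400,240:480])
E
```

```text
[-14.8534059  -23.27083124 -26.60318702  86.66764422   0.
  78.3465941 ] [-23.5292162   -8.92546211 -24.07215969  74.85330243   0.
  -4.3292162 ]
above t2.83 p [0.4385 0.0172 0.2501] r0.0948 th0.37 Fr0.1 Ft-0.4 Fz0.4 Mz-0.06 g0.0520 yaw86.7
down t3.83 p [0.4387 0.0177 0.1488] r0.0946 th0.08 Fr-0.0 Ft0.1 Fz0.7 Mz0.04 g0.0522 yaw86.8
near t4.16 p [0.4384 0.0178 0.1483] r0.0948 th0.01 Fr-0.2 Ft-0.1 Fz-0.4 Mz0.04 g0.0321 yaw86.8
```

Run:
```python
from h import *
cv2.imwrite("pics/s1z.png",cv2.resize(cv2.imread("pics/side1.png"),None,fx=3,fy=3,interpolation=cv2.INTER_CUBIC))
robot.set_gripper(.029); st("29")
```

```text
29 t4.47 p [0.4382 0.0179 0.148 ] r0.0950 th0.00 Fr1.1 Ft-0.1 Fz0.2 Mz0.01 g0.0292 yaw86.8
```

View pics/s1z.png

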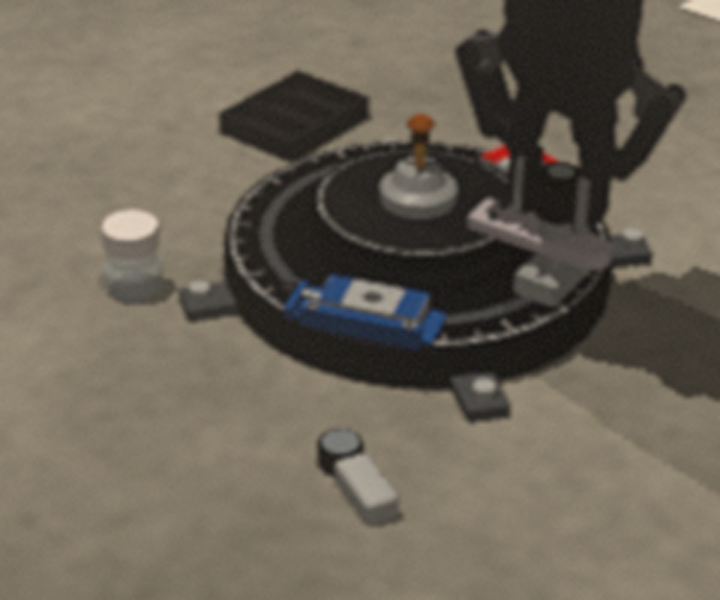

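The side view shows the fingers straddling the knob at about (560,195) in the zoomed crop, clear of the stone. I'll grip and lift.

Run:
```python
from h import *
robot.set_gripper(.020); st("grip"); st("grip")
z0=robot.observe()["tool_pos"][2]
for dz in (.003,.008,.0135):
    print(robot.line_to(pose(0,.148+dz)[0],vel=.03,guard=20)); st("lift%.4f"%dz)
```

```text
grip t4.69 p [0.438  0.0179 0.1482] r0.0952 th-0.01 Fr4.6 Ft1.0 Fz5.6 Mz0.02 g0.0268 yaw86.8
grip t4.69 p [0.438  0.0179 0.1482] r0.0952 th-0.01 Fr4.6 Ft1.0 Fz5.6 Mz0.02 g0.0268 yaw86.8
False
lift0.0030 t4.94 p [0.438  0.0179 0.1505] r0.0953 th-0.01 Fr0.4 Ft-0.3 Fz-4.3 Mz-0.01 g0.0262 yaw86.8
False
lift0.0080 t5.26 p [0.438  0.0179 0.1559] r0.0953 th-0.02 Fr0.8 Ft0.6 Fz-6.1 Mz0.02 g0.0266 yaw86.8
False
lift0.0135 t5.59 p [0.438  0.0179 0.1615] r0.0952 th-0.01 Fr1.2 Ft0.6 Fz-7.1 Mz-0.00 g0.0266 yaw86.8
```

Run:
```python
from h import *
for th in (1,2,6,12,18,24,30,36,42,48,54,60,65,70,74.1):
    p,o=pose(th,.1617)
    h=robot.line_to(p,vel=.05,rotation=o,guard=12); s=st("th%.1f %s"%(th,h))
    if h or abs(s[1])>10 or abs(s[2])>9: print("STOP"); break
```

```text
th1.0 False t5.84 p [0.4379 0.0162 0.1615] r0.0953 th1.00 Fr2.7 Ft0.1 Fz-8.8 Mz0.05 g0.0265 yaw87.8
th2.0 False t6.09 p [0.4379 0.0146 0.1615] r0.0952 th2.00 Fr3.2 Ft-0.0 Fz-8.4 Mz0.04 g0.0265 yaw88.8
th6.0 False t6.38 p [0.438  0.0079 0.1615] r0.0953 th6.01 Fr4.4 Ft0.8 Fz-8.2 Mz0.10 g0.0265 yaw92.7
th12.0 False t6.72 p [ 0.4389 -0.002   0.1615] r0.0953 th11.98 Fr5.7 Ft0.3 Fz-8.4 Mz0.12 g0.0267 yaw98.7
th18.0 False t7.08 p [ 0.4409 -0.0118  0.1615] r0.0954 th17.97 Fr6.4 Ft-0.3 Fz-9.2 Mz0.06 g0.0266 yaw104.7
th24.0 False t7.42 p [ 0.4439 -0.0213  0.1615] r0.0954 th24.00 Fr6.0 Ft0.2 Fz-9.1 Mz0.16 g0.0266 yaw110.7
th30.0 False t7.78 p [ 0.4479 -0.0304  0.1614] r0.0954 th29.98 Fr7.1 Ft-0.6 Fz-8.6 Mz0.14 g0.0264 yaw116.7
th36.0 False t8.12 p [ 0.4528 -0.0392  0.1614] r0.0955 th36.00 Fr7.9 Ft-1.1 Fz-9.1 Mz0.20 g0.0264 yaw122.7
th42.0 False t8.47 p [ 0.4587 -0.0473  0.1614] r0.0955 th42.01 Fr7.1 Ft-2.2 Fz-10.3 Mz0.24 g0.0268 yaw128.7
th48.0 False t8.82 p [ 0.4654 -0.0548  0.1615] r0.0955 th48.03 Fr8.6 Ft-1.5 Fz-8.5 Mz0.26 g0.0262 yaw134.7
th54.0 False t9.18 p [ 0.4728 -0.0615  0.1615] r0.0955 th54.04 Fr8.3 Ft-1.3 Fz-9.1 Mz0.33 g0.0261 yaw140.7
th60.0 False t9.53 p [ 0.4808 -0.0675  0.1615] r0.0956 th60.06 Fr7.9 Ft-1.8 Fz-8.9 Mz0.33 g0.0267 yaw146.7
th65.0 False t9.84 p [ 0.488  -0.0717  0.1616] r0.0956 th65.07 Fr9.0 Ft-2.5 Fz-8.9 Mz0.41 g0.0263 yaw151.7
th70.0 False t10.16 p [ 0.4956 -0.0754  0.1616] r0.0956 th70.08 Fr6.9 Ft-3.2 Fz-9.5 Mz0.43 g0.0265 yaw156.7
th74.1 False t10.44 p [ 0.502  -0.0778  0.1616] r0.0956 th74.19 Fr7.4 Ft-4.0 Fz-8.3 Mz0.44 g0.0264 yaw160.8
```

Radial force has built up to about 8 N, so the axis estimate is about 0.6 mm off. I'll correct the radius to null it, then peck for the hole.

```bash
cat >> h.py <<'E'
def peck(th,r,hov=.1606,bot=.1545,g=4.0):
    p,o=pose(th,hov,r); robot.line_to(p,vel=.03,rotation=o)
    p,o=pose(th,bot,r); hit=robot.line_to(p,vel=.015,rotation=o,guard=g)
    s=st("peck th%.2f hit=%s"%(th,hit)); return hit,s
E
python3 - <<'E'
from h import *
r=.0956
for k in range(3):
    p,o=pose(74.1,.1610,r); robot.line_to(p,vel=.02,rotation=o); s=st("r%.4f"%r)
    if abs(s[1])<2.5: break
    r+=s[1]*.00008
hit,s=peck(74.1,r)
if hit: robot.line_to(pose(74.1,.1606,r)[0],vel=.03); st("up")
E
```

```text
r0.0956 t10.69 p [ 0.5018 -0.078   0.1609] r0.0958 th74.12 Fr4.6 Ft-3.4 Fz-8.6 Mz0.42 g0.0265 yaw160.8
r0.0960 t10.94 p [ 0.5017 -0.078   0.161 ] r0.0959 th74.11 Fr2.4 Ft-3.0 Fz-7.7 Mz0.40 g0.0266 yaw160.9
peck th74.10 hit=True t11.57 p [ 0.5008 -0.0778  0.1543] r0.0960 th73.55 Fr-0.7 Ft2.1 Fz-6.8 Mz-0.07 g0.0266 yaw160.9
up t11.96 p [ 0.5014 -0.078   0.1604] r0.0959 th73.93 Fr2.4 Ft-2.0 Fz-7.8 Mz0.08 g0.0266 yaw160.9
```

The pin entered the hole: z reached 0.1543 with the spring load still on the tool. The tool shifted sideways to th≈73.55, so I'll centre it there.

Run:
```python
from h import *
r=.0961
p,o=pose(73.55,.1606,r); robot.line_to(p,vel=.03,rotation=o); st("hover")
hit=robot.line_to(pose(73.55,.1560,r)[0],vel=.012,guard=4); s=st("peck hit=%s"%hit)
```

```text
hover t12.21 p [ 0.5005 -0.0777  0.1603] r0.0960 th73.34 Fr-0.2 Ft-1.7 Fz-8.9 Mz0.23 g0.0264 yaw160.3
peck hit=False t12.74 p [ 0.5006 -0.0778  0.1558] r0.0960 th73.43 Fr-1.0 Ft-4.3 Fz-6.1 Mz0.28 g0.0266 yaw160.4
```

Run:
```python
from h import *
r=.0960; th=73.4
for z in (.1545,.1525,.1505):
    h=robot.line_to(pose(th,z,r)[0],vel=.012,guard=4); s=st("z%.4f %s"%(z,h))
    if h: break
    th+=np.clip(s[2]*.03,-.15,.15)
```

```text
z0.1545 False t13.02 p [ 0.5006 -0.0778  0.1545] r0.0960 th73.42 Fr-0.9 Ft-4.0 Fz-6.8 Mz0.30 g0.0265 yaw160.4
z0.1525 False t13.33 p [ 0.5006 -0.0778  0.1526] r0.0960 th73.38 Fr0.4 Ft-3.5 Fz-6.6 Mz0.30 g0.0262 yaw160.4
z0.1505 False t13.65 p [ 0.5005 -0.0778  0.1506] r0.0960 th73.35 Fr-1.4 Ft-1.6 Fz-5.7 Mz0.23 g0.0260 yaw160.3
```

Run:
```python
from h import *
r=.0960; th=73.3
h=robot.line_to(pose(th,.1488,r)[0],vel=.012,guard=4); st("low %s"%h)
robot.set_gripper(.032); robot.set_gripper(.052); st("open")
robot.line_to(pose(th,.250,r)[0],vel=.12,guard=6); st("up")
robot.line_to([.44,-.22,.32],vel=.25); st("away")
for n in("top","side"): cv2.imwrite(f"pics/{n}2.png",robot.grab_frame(n))
sd=cv2.imread("pics/side2.png"); cv2.imwrite("pics/s2z.png",cv2.resize(sd[225:325,300:470],None,fx=4.7,fy=4.7,interpolation=cv2.INTER_CUBIC))
im=cv2.imread("pics/top2.png"); cv2.imwrite("pics/t2z.png",cv2.resize(im[220:385,260:430],None,fx=3.5,fy=3.5,interpolation=cv2.INTER_CUBIC))
```

```text
low False t13.94 p [ 0.5005 -0.0778  0.1488] r0.0960 th73.37 Fr-1.2 Ft-1.6 Fz-5.2 Mz0.22 g0.0263 yaw160.3
open t14.51 p [ 0.5005 -0.0778  0.1489] r0.0960 th73.37 Fr-0.6 Ft-0.0 Fz-0.4 Mz0.03 g0.0519 yaw160.3
up t15.50 p [ 0.5001 -0.0776  0.2491] r0.0960 th73.10 Fr0.5 Ft-0.1 Fz0.2 Mz0.02 g0.0518 yaw160.3
away t16.32 p [ 0.44   -0.2193  0.3191] r0.2498 th71.33 Fr-0.7 Ft-0.3 Fz-0.3 Mz0.02 g0.0520 yaw160.4
```

View pics/s2z.png

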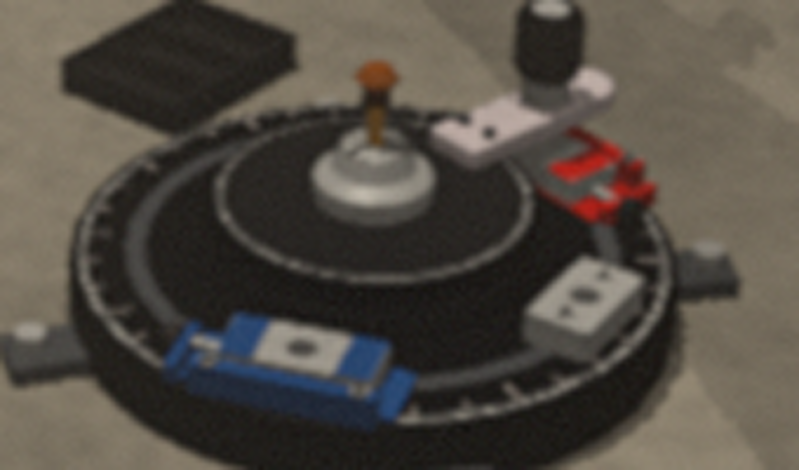

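View pics/t2z.png

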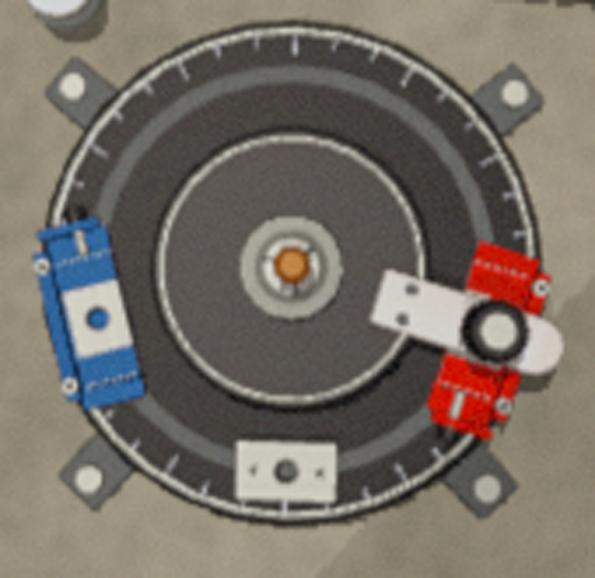

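The top view shows the arm over the red block, with the knob at about (497,331) in the zoom. The other objects look unmoved. I'll check the knob height against the starting value.

```bash
cat > m3.py <<'E'
from h import *
import sys
exec(open("m2.py").read().split("def tri")[1].join(["def tri",""]).split("sk=")[0])
def disc(path,near):
    g=cv2.cvtColor(cv2.imread(path),cv2.COLOR_BGR2GRAY); x,y=map(int,near); w=7
    sub=g[y-w:y+w+1,x-w:x+w+1]; m=(sub>sub.min()+.55*(int(sub.max())-int(sub.min()))).astype(np.uint8)
    n,l,s,c=cv2.connectedComponentsWithStats(m); k=l[w,w]; return c[k]+[x-w,y-w],s[k,4]
for a,b,ut,us in(("top0","side0",(341,358),(427,257)),(sys.argv[1],sys.argv[2],(402,314),(417,227))):
    t,s=disc(f"pics/{a}.png",ut),disc(f"pics/{b}.png",us); print(t,s,tri(t[0],s[0]))
for a,n in((1,0),):
    d=cv2.absdiff(cv2.imread("pics/top0.png"),cv2.imread(f"pics/{sys.argv[1]}.png")).max(2)
    for nm,(x,y) in dict(jar=(277,214),tray=(411,198),loupe=(231,341),stone=(343,296)).items(): print(nm,(d[y-25:y+26,x-25:x+26]>40).sum() if nm!="stone" else (d[y-6:y+7,x-6:x+7]>40).sum())
sd=cv2.imread(f"pics/{sys.argv[2]}.png"); cv2.imwrite("pics/kz.png",np.hstack([cv2.resize(q,(390,480),interpolation=cv2.INTER_CUBIC) for q in (cv2.imread("pics/side0.png")[235:315,395:460],sd[210:290,385:450])]))
E
python3 m3.py top2 side2
```

```text
(array([341.22340426, 357.89361702]), np.int32(94)) (array([427.95454545, 253.375     ]), np.int32(88)) [0.43761822 0.01738663 0.11343966]
(array([402.04395604, 314.18681319]), np.int32(91)) (array([416.76923077, 225.96153846]), np.int32(26)) [ 0.50191375 -0.07705818  0.10796302]
jar 0
tray 0
loupe 0
stone 11
```

```bash
sleep 1
```

```text
(no output)
```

View pics/kz.png

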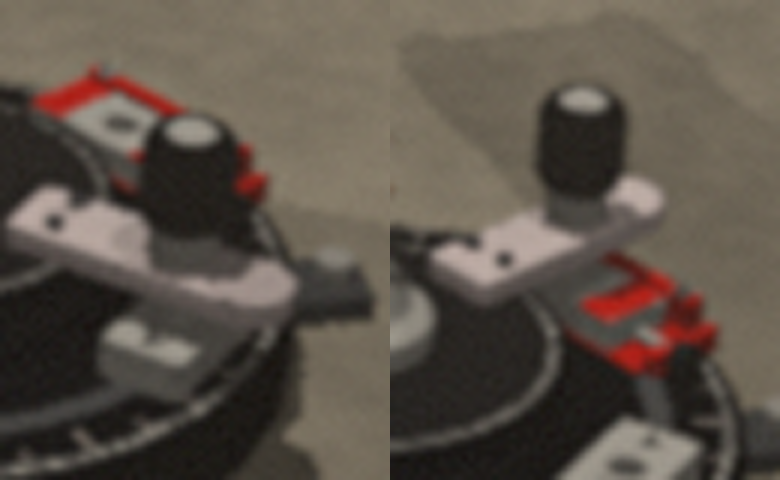

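```bash
python3 - <<'E'
from h import *
for ut,us in(((341.22,357.89),(427.2,256.7)),((402.04,314.19),(417.0,226.4))):
    for z in (.1075,.1095,.1175): print(z,proj("side",ray("top",ut,z))-us)
E
python3 - <<'E'
import sys; sys.path.insert(0,".")
import os; os.chdir(".")
from h import *
# profile along knob axis in side view: start vs now
for f,x0,y0 in(("side0",427,250),("side2",417,220)):
    g=cv2.cvtColor(cv2.imread(f"pics/{f}.png"),cv2.COLOR_BGR2GRAY); print(f,[int(g[y,x0-1:x0+2].mean()) for y in range(y0,y0+34)])
E
```

```text
0.1075 [-0.84231293 -0.31245318]
0.1095 [-0.85856053 -1.33917718]
0.1175 [-0.92384429 -5.46461301]
0.1075 [-0.22459993 -0.23075077]
0.1095 [-0.2260472  -1.12016434]
0.1175 [-0.23186654 -4.69643219]
side0 [116, 117, 116, 102, 102, 139, 151, 150, 131, 76, 36, 32, 33, 31, 33, 32, 32, 31, 31, 29, 32, 31, 30, 33, 43, 63, 70, 70, 69, 68, 84, 124, 151, 129]
side2 [105, 105, 103, 96, 105, 141, 154, 141, 100, 50, 36, 36, 35, 35, 37, 33, 36, 35, 36, 35, 35, 33, 39, 54, 70, 73, 71, 73, 85, 106, 112, 94, 82, 77]
```

Knob height now matches the starting (home) height to about 0.2 mm, using the same two-view check. The jar, tray and loupe show no pixel change, so I'm handing in.

Run:
```python
from h import *
robot.pause(.3); st("end"); robot.job_done()
```

```text
end t16.73 p [ 0.4402 -0.2195  0.3198] r0.2500 th71.38 Fr0.1 Ft-0.9 Fz0.4 Mz0.02 g0.0517 yaw160.4
the job is handed in; nothing more can be done
```

The gem stage is now indexed to the red block with the pin down in its hole, and I handed the job in at 16.7 s of the 51 s allowed. I gripped the knob across the arm's radius, lifted the pin about 13 mm, swung the arm about 73° anticlockwise and felt the pin into the hole. I eased it down to about 0.7 mm above home, let the spring take it the rest, then opened the gripper and backed away.

**What the last checks showed**
- **Pin home:** the knob height in both camera views matches its starting height to about 0.2 mm (0.08 against an earlier 0.08–0.3 pixel residual). I read the pixel positions of the knob partly by eye. An automatic blob measurement of the starting side view failed, reading 113 mm because it merged with the bright background; the one for the final view gave 108 mm against the expected 107.5 mm.
- **Forces:** the spring load followed the pin's height during the lift and the lowering. Sideways forces at the sampled points stayed at or below about 9 N radially and 4 N along the rim. The radial force came from my first estimate of the turning axis being about 0.6 mm off, which I corrected before lowering the pin.
- **First drop:** the pin went in on the first try, but slightly off centre. The force guard stopped it about 6 mm above home with a light touch on the wall, so I lifted it, shifted about 0.5° and it went in cleanly.
- **Bystanders:** the jar, tray and loupe showed no pixel changes from the first picture. The stone was not touched. It showed only a small difference, as expected since it turns with the arm.

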